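# Open the microcentrifuge and release its rotor cover

## Task

The spin is over: lift the hinged lid of the little bench centrifuge right back until it rests on its stop and stays open by itself. Then turn the bar grip of the round rotor cover inside anticlockwise (seen from above) until it clicks out of its locked notch and over into the released one, so that the tubes can be unloaded. Leave lid and cover like that and let go; do not disturb the small things lying round the machine.

Things in the scene. Friction and masses are not known exactly. Their poses are not given: they have to be found in the camera images.
- centrifuge: white bench centrifuge, 262 mm deep (x -125 to +137), 206 wide, fixed. Origin: on the bench top under the rotor axis; x points from the sloping control panel (front, robot's side) to the lid hinge at the back, y to its left, z up. Deck at z = 98, its front edge at x = -78; bowl 124 mm across, centred on the origin. The closed lid covers x -69 to +95 and rises to z = 132.
- lid_handle (a point): middle of the black bow handle on the lid's front: round bar 12 mm thick, 72 mm long along the centrifuge's y, 27 mm clear of the lid's front edge, free all round; lid closed, it is at x = -102, z = 122 mm of the centrifuge. Axes turn with the lid. Can be pinched from above across the bar, which may turn in the fingers as the lid swings.
- lid_hinge (a point): point on the lid's hinge axis, at x = +100, y = 0, z = 105 mm of the centrifuge; the axis runs along the centrifuge's y. The handle bar swings about it at a radius of 203 mm.
- lid (a joint): lid angle, rad: 0 closed, growing as the front edge rises; 1.7 (97 degrees) on its stop. Mass 0.3 kg, under 3 N at the handle, no latch. Let go below about 1.45 it falls shut; above, it falls back gently onto its stop by itself and stays. A wall shelf hangs behind the machine: do not lean the gripper far back.
- cover_grip (a point): middle of the black bar grip across the rotor cover, on the rotor axis, under the closed lid, 109 mm above the bench. Bar 54 mm long (this frame's x), 14 mm thick (y), standing from z = 98 to 120 mm on a hub 49 mm across; cover disc 92 mm across, top at z = 94. The frame turns with the cover. With the lid on its stop a gripper has free room above.
- rotor_cover (a joint): cover angle, rad: 0 in the locked notch, growing anticlockwise from above; 1.13 (65 degrees) in the released notch, at its end stop. A sprung catch resists with about 0.13 N m until half way (0.55), then snaps it on; let go earlier it springs back. The rotor is fixed; locked, the bar lies 0.1 to 1.0 rad clockwise of the centrifuge's x.
- tip_box: bystander: clear box of pipette tips, 133 x 90 x 83 mm, left of the centrifuge, origin under its centre
- timer: bystander: flat white lab timer, 66 x 64 x 18 mm, left of the centrifuge, origin under its centre
- marker: bystander: felt marker lying flat, 135 mm long, in front of the centrifuge, origin under its centre
- microtube_b: bystander: small conical tube lying flat, 41 mm long, front right of the centrifuge, origin under its centre
- microtube_c: bystander: another small conical tube lying flat, 41 mm long, front right of the centrifuge, origin under its centre
- petri: bystander: petri dish, 62 mm across, 14 mm high, to the left, origin under its centre
- comb: bystander: white gel comb lying flat, 100 x 35 x 8 mm, front left, origin under its centre

How it is judged:
By the outcome, as a careful person would: the job done as asked, in the order asked, and still so for the second after the job is handed in, with the robot touching nothing.
It also fails if it takes over 54 s, if anything falls off the work surface, if the arm or the gripper's body presses on something with over 40 N, if the wrist force passes 120 N, or if a joint passes its speed limit or range.

## Robot

A 7-joint arm with a two-finger parallel gripper is mounted at the origin on a cart in front of the work surface, level with it; the furniture and walls round the work are solid. World frame = base frame: x ahead of the robot, y to its left, z up, the work surface at z = 0. Lengths are in mm, angles in degrees, forces in N, time in s.
With the tool pointing down it reaches from about 400 to 875 mm from the base axis. Payload 6.5 kg.
Tool frame: the origin (TCP) lies midway between the tips of the shut fingers; the grasp point (between the pads) lies 19 mm behind it; z points along the fingers, y is the line along which they close (so a half turn about z gives the same grasp; the last joint's range is limited). The gripper opens to 88 mm and grips with 3 to 60 N. Pads are 18 mm wide; open, the fingers measure 123 mm over their backs; the gripper's body (75 mm by 187 mm) begins 45 mm behind the grasp point.
Start: joints at [-75.585, 30.733, -0.252, 88.115, 0.149, 61.152, -4.079], TCP at [203.105, 617.445, 238.716] pointing down, gripper open.
Joint ranges: [-154.64, 154.64], [-21.42, 123.67], [-72.66, 72.17], [13.99, 137.28], [-74.86, 254.86], [10.95, 109.41], [-158.01, 158.01]. Speed limits (degrees/s): [136.94, 136.94, 180, 180, 180, 180, 180].

## Interface

Orientations are given as [roll, pitch, yaw] about the fixed x, y, z axes, in that order (R = Rz(yaw) Ry(pitch) Rx(roll)).
In Python, from rig import get_obs, capture, camera_model, job_done gives the robot as it stands. The module is installed in compiled form; this text tells all that it offers.
- The arm moves only by the tool servo_tool, never from a script. Its argument "steps" is one flat list of numbers, 5 for each row, row after row: the shift along the tool's x, y, z in cm, then the turn about the tool's z in degrees, then the finger opening in cm, from 0 to 8.81. In form: [x, y, z, spin, hand, x, y, z, spin, hand, ...]. A call has 1 to 5 rows; each row is the pose to reach, as a shift and turn from the pose commanded when the call began, along the tool's axes at that moment; what a row does not reach only later rows make up. A row lasts 1/10 s, in which the tool goes at most 50 mm and 8.59 degrees, less where a joint would pass 70% of its speed; a pose out of reach is approached as far as the arm can. A call with a gripper value outside its range is refused whole. The fingers move at their own pace and stop on an object; "newtons" is the grip in N (left out, the last holds). Time passes only in rows, so rows that repeat a pose let the fingers close. It gives the time, the measured TCP pose, the force, the opening and the grip force at its end, in the units of the state.
- get_obs(): the state, without advancing time (a new reading comes with each control period).
- capture(name): name is "side" or "top"; returns the picture (420x560x3 uint8, red, green, blue); there is no depth.
- camera_model(name): a dict with "vertical_fov" (degrees; the focal length in pixels is half the picture's height over the tangent of half this angle, whatever the lens; pixels are square), "cx", "cy" (the principal point, pixels), "k1" (the pictures are not rectified: a ray, as slopes to the right and down, at radius r is drawn at 1 + k1 r^2 times it, then the intrinsics apply), "xyz" and "rotation" of the camera in the world. Camera axes: x right, y down, z forward; pixel columns grow to the right and rows downward; lengths in mm; the calibration is good to about 2 mm. A picture is of the moment at which its call begins. camera_model takes no time and is no camera call.
- job_done(): hands the job in; it is judged then, once.
The state is a dict: "time": time; "joint_positions": joint angles; "dq": joint speeds; "tau": joint torques, N m; "ee_pos": TCP position; "ee_rot": TCP orientation; "wrist_force": force on the tool from outside, world axes, zero at the start; "torque": the same for the moment, N m; "grip_width": finger opening in mm; "grip_force": force on a finger pad.
Only numpy, scipy, OpenCV 4.12 (cv2) and the standard library are available. Lean on these libraries where they do the work, as an engineer would, in place of code of your own. Each camera call takes 0.05 s, during which the arm holds its last target. There are 200 camera calls.

## Working session

There is one attempt and no reset: what is moved stays moved. The work goes in short steps, Python scripts to look and compute and a tool call to move; the robot and the scene stay as the last step left them, time stands still between calls to the robot, and variables do not carry over. Pictures are saved under pics/ and viewed, at most 10 in all, crops included, and the job is handed in when it is done.

Besides the shell and the picture viewer there is one more tool, called by a JSON object that holds its "api" and its "payload", one argument or row to a line. servo_tool: Moves the arm, as the interface text tells. Its arguments: {"type":"object","properties":{"steps":{"type":"array","items":{"type":"number"}},"newtons":{"type":"number"}},"required":["steps"]}

```bash
mkdir -p pics; cat > h.py <<'E'
import numpy as np, cv2
from rig import get_obs, capture, camera_model, job_done
from scipy.spatial.transform import Rotation as Ro
def cam(n):
    m=camera_model(n); f=210/np.tan(np.radians(m["vertical_fov"])/2)
    K=np.array([[f,0,m["cx"]],[0,f,m["cy"]],[0,0,1]]); return m,K,np.array([m["k1"],0,0,0,0.]),np.array(m["xyz"]),m["rotation"]
def rot(r):
    r=np.array(r); return r if r.shape==(3,3) else Ro.from_euler('xyz',r,degrees=True).as_matrix()
def ray(n,uv):
    m,K,d,c,R=cam(n); p=cv2.undistortPoints(np.array(uv,float).reshape(-1,1,2),K,d).reshape(-1,2)
    return c,np.c_[p,np.ones(len(p))]@rot(R).T
def onz(n,uv,z):
    c,d=ray(n,uv); return c+d*((z-c[2])/d[:,2])[:,None]
def proj(n,P):
    m,K,d,c,R=cam(n); R=rot(R); return cv2.projectPoints(np.array(P,float).reshape(-1,1,3),cv2.Rodrigues(R.T)[0],-R.T@c,K,d)[0].reshape(-1,2)
def save(n,f): 
    im=capture(n); cv2.imwrite("pics/"+f,im[:,:,::-1]); return im
E
python3 - <<'E'
from h import *
for n in("side","top"): save(n,n+"0.png"); print(camera_model(n))
print(get_obs())
E
```

```text
{'vertical_fov': 46.120528347131035, 'cx': 281.4186059264848, 'cy': 212.68825581490935, 'k1': -0.15833326269507944, 'xyz': array([ 380.39416812, -887.71579107,  878.16311994]), 'rotation': array([-124.05437966,   -0.45185856,   -3.18800553])}
{'vertical_fov': 57.96279487026363, 'cx': 277.0652731742648, 'cy': 216.02891576037584, 'k1': 0.026825191323497765, 'xyz': array([ 314.76362292,  241.65141041, 1097.82877737]), 'rotation': array([-172.39637051,   -1.08287638,  -89.24552551])}
{'time': 0.1, 'joint_positions': array([-75.58613075,  30.77210238,  -0.25563214,  88.16360439,
         0.14886718,  61.15073708,  -4.08011618]), 'dq': array([ 0.10224065, -0.12845309, -0.05981849, -0.1957613 , -0.02971521,
       -0.01401393,  0.09757561]), 'tau': array([ 2.55042083e-03, -5.72089505e+01,  9.93514694e-01, -2.52231860e+01,
       -5.63161320e-02,  1.35780545e-02,  4.56216526e-05]), 'ee_pos': array([202.92143461, 616.94961823, 237.94812851]), 'ee_rot': array([-1.79914072e+02,  5.62425458e-03,  1.61797686e+02]), 'wrist_force': array([ 0.50027685,  0.11020147, -0.52668895]), 'torque': array([-0.00887809,  0.0022016 ,  0.01317831]), 'grip_force': 0.0, 'grip_width': 87.91862482729356}
```

View pics/side0.png

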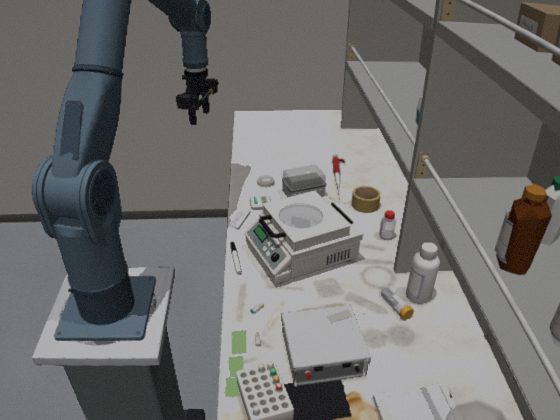

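View pics/top0.png

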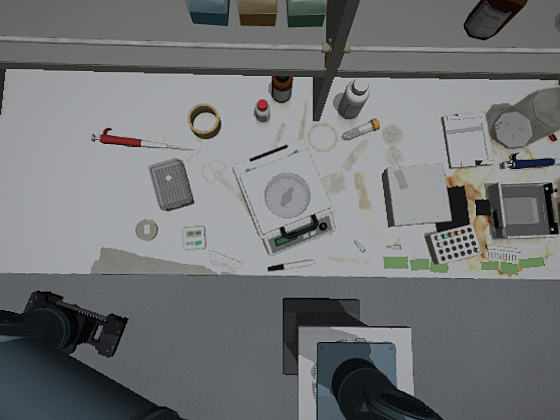

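The side view shows the centrifuge at about (300,230) with its handle at (270,227). The top view shows it at (285,195), with the handle near (300,227) and the hinge bar near (268,152). I'll take an enlarged look at both.

```bash
python3 - <<'E'
import cv2,numpy as np
a=cv2.imread("pics/top0.png")[135:275,225:345]; b=cv2.imread("pics/side0.png")[180:285,235:365]
a=cv2.resize(a,None,fx=4,fy=4,interpolation=cv2.INTER_CUBIC);b=cv2.resize(b,None,fx=2.4,fy=2.4,interpolation=cv2.INTER_CUBIC)
c=np.zeros((560,800,3),np.uint8);c[:,:480]=a;c[:252,480:480+312]=b;cv2.imwrite("pics/z0.png",c)
E
```

```text
(no output)
```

View pics/z0.png

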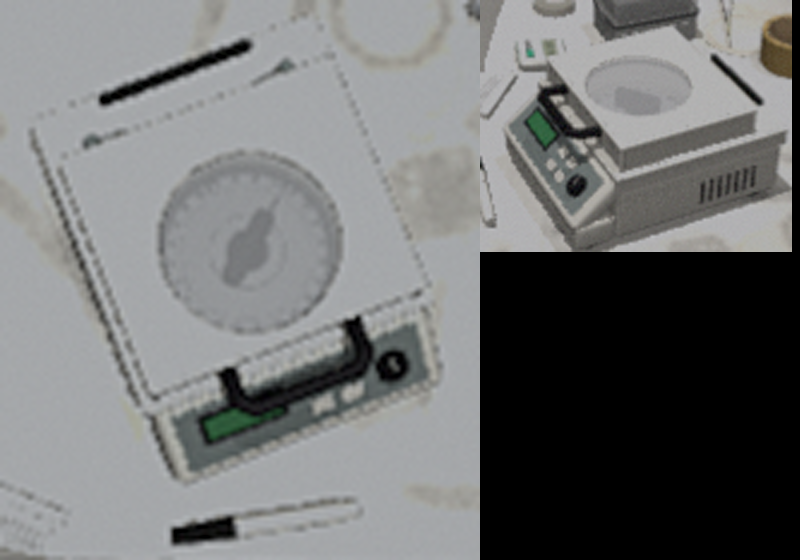

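The enlarged view shows the lid corners at about (62,158), (338,55), (430,290) and (155,398). The bow handle bar runs from (243,403) to (368,360). The cover grip shows through the window from (270,210) to (232,282).

```bash
python3 - <<'E'
from h import *
z=lambda L:np.array(L,float)/4+[225,135]
C=onz("top",z([(62,158),(338,55),(430,290),(155,398)]),132); print(C)
bl,br,fr,fl=C
ax=(bl+br-fl-fr)[:2]; yaw=np.degrees(np.arctan2(ax[1],ax[0])); ay=(bl+fl-br-fr)[:2]; yaw2=np.degrees(np.arctan2(ay[1],ay[0]))-90
print("yaw",yaw,yaw2,"len",np.linalg.norm(ax)/2,np.linalg.norm(ay)/2)
H=onz("top",z([(243,403),(368,360)]),122);print("bar",H,H.mean(0)); d=H[0]-H[1];print(np.degrees(np.arctan2(d[1],d[0]))-90,np.linalg.norm(d))
y=np.radians(np.mean([yaw,yaw2]));u=np.array([np.cos(y),np.sin(y)])
print("origin from lid",C.mean(0)[:2]-13*u)
print("from bar",H.mean(0)[:2]+102*u)
print("window", onz("top",z([(250,242)]),132))
G=onz("top",z([(272,208),(230,284)]),120);d=G[0]-G[1];print("grip",G.mean(0),np.degrees(np.arctan2(d[1],d[0])),np.linalg.norm(d))
o=C.mean(0)[:2]-13*u
print("check side", proj("side",[[*(o-102*u),122],[*(o+100*u),105]]))
E
```

```text
[[551.47197897 321.68827703 132.        ]
 [624.08731018 141.99708294 132.        ]
 [468.42671062  82.14017363 132.        ]
 [395.86317301 258.45026786 132.        ]]
yaw 21.576866038665827 22.18584798734011 len 167.3626315599147 192.23281538013498
bar [[394.30755378 201.83897516 122.        ]
 [423.44094617 121.04578004 122.        ]] [408.87424998 161.4423776  122.        ]
19.82890611039538 85.88535922682772
origin from lid [497.89884481 196.22403416]
from bar [503.52592192 199.45633553]
window [[498.01451397 198.77066746 132.        ]]
grip [497.72793975 197.50921247 120.        ] -27.92747543005869 57.77743724827751
check side [[265.62091095 228.26496237]
 [332.25957289 215.59245089]]
```

{"api": "servo_tool", "payload": {
  "steps": [-3,-3.3,0,0,8.8,-6.4,-7.1,0,0,6,-9.8,-10.9,0,0,4,-13.2,-14.7,0,0,2.4,-16.6,-18.4,0,0,2.4],
  "newtons": 20
}}

```text
time: 0.6
ee_pos: [302.4, 391.5, 238.5]
ee_rot: [-180.0, -0.0, 161.8]
wrist_force: [1.1, -0.2, 0.4]
grip_width: 58.4
grip_force: 0.0
```

{"api": "servo_tool", "payload": {
  "steps": [-3.4,-3.8,0,8,2.4,-6.8,-7.6,0,16,2.4,-10.2,-11.3,0,24,2.4,-13.6,-15,0,32,2.4,-16.8,-18.7,0,40,2.4]
}}

```text
time: 1.1
ee_pos: [403.0, 162.9, 238.8]
ee_rot: [180.0, -0.0, 121.5]
wrist_force: [0.2, 0.3, 0.2]
grip_width: 24.1
grip_force: 0.0
```

{"api": "servo_tool", "payload": {
  "steps": [0,0,0,5,2.4,0,0,1.5,9.9,2.4,0,0,3,9.9,2.4,0,0,3,9.9,2.4,0,0,3,9.9,2.4]
}}

```text
time: 1.6
ee_pos: [402.4, 164.8, 208.8]
ee_rot: [-180.0, 0.0, 111.9]
wrist_force: [0.6, -0.1, -0.0]
grip_width: 24.0
grip_force: 0.0
```

```bash
python3 - <<'E'
from h import *
a=save("top","top1.png")[150:270,230:350];b=save("side","side1.png")[150:270,210:330]
c=np.hstack([cv2.resize(x,None,fx=3.33,fy=3.33,interpolation=cv2.INTER_CUBIC) for x in(a,b)]);cv2.imwrite("pics/z1.png",c[:,:,::-1])
o=get_obs();print(o["time"],o["ee_pos"],o["ee_rot"],o["joint_positions"],o["grip_width"],o["wrist_force"])
E
```

```text
1.7 [402.90680147 165.11856687 209.29392021] [ 1.79954327e+02 -7.27176972e-03  1.11913856e+02] [-44.09114984  12.26417142  18.06343494 121.63944026  -5.19279863
  46.75524309  -0.94035895] 24.15203066877817 [ 0.44894377 -0.0420974   0.59874213]
```

View pics/z1.png

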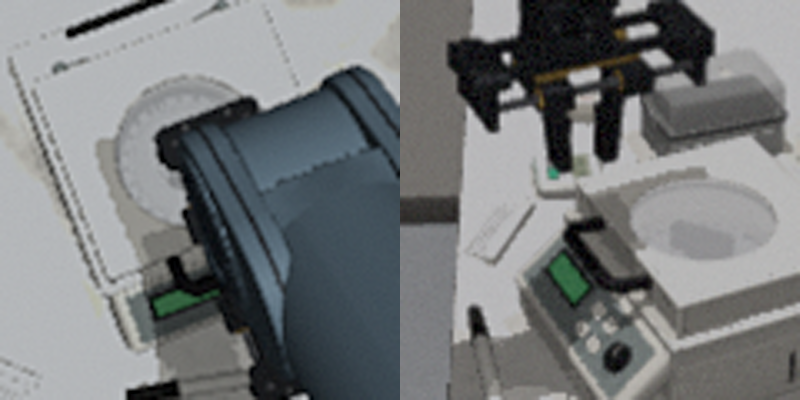

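The side view shows the fingertips above the handle at zoom pixels (560,165) and (606,155). The bar is in clear view from (575,228) to (612,283).

```bash
python3 - <<'E'
from h import *
z=lambda L:(np.array(L,float)-[400,0])/3.333+[210,150]
B=onz("side",z([(575,228),(612,283),(594,255)]),122);print("bar",B)
print("finger mid at z209",onz("side",z([(583,161)]),209))
o=get_obs()["ee_pos"];u=np.array([.928,.373]);n=np.array([-.373,.928])
for h in(B[2],[403.4,159],[409,161.4]): print(((np.array(h[:2])-o[:2])@u).round(1),((np.array(h[:2])-o[:2])@n).round(1))
# shelf front edge along the wall, for assumed heights, top view
for zz in(300,400,500): print(zz,onz("top",[(240,72),(300,72)],zz)[:,:2])
E
```

```text
bar [[396.19545263 203.824886   122.        ]
 [422.86834457 128.20888693 122.        ]
 [410.2647202  165.78870843 122.        ]]
finger mid at z209 [[402.57557643 167.29295642 209.        ]]
7.1 -2.1
-1.8 -5.9
4.3 -5.7
300 [[743.14824597 314.62274565]
 [746.32044035 181.08899067]]
400 [[689.45444158 305.47650559]
 [692.22903256 188.67989506]]
500 [[635.7606372  296.33026553]
 [638.13762477 196.27079946]]
```

```bash
python3 - <<'E'
from h import *
o=np.array([498,197.]);u=np.array([.928,.373]);n=np.array([-.373,.928])
for nm,(x0,x1,y0,y1) in{"top":(278,322,212,240),"side":(255,290,212,242)}.items():
    im=cv2.cvtColor(cv2.imread(f"pics/{nm}0.png"),cv2.COLOR_BGR2GRAY)
    yy,xx=np.mgrid[y0:y1:.25,x0:x1:.25]
    v=cv2.remap(im,xx.astype(np.float32),yy.astype(np.float32),cv2.INTER_LINEAR)
    m=v<60
    P=onz(nm,np.c_[xx[m],yy[m]],122)[:,:2]-o
    a,b=P@u,P@n
    for lo in range(-45,50,10):
        s=(b>=lo)&(b<lo+10)
        if s.sum()>5: print(nm,lo,np.percentile(a[s],[3,25,50,75,97]).round(1))
E
```

```text
top -45 [-102.8  -94.1  -85.8  -76.7  -68.9]
top -35 [-104.7 -100.5  -95.7  -91.   -85.9]
top -25 [-104.4 -101.2  -97.7  -94.1  -90.9]
top -15 [-104.2 -100.9  -97.1  -93.3  -89.7]
top -5 [-104.5 -101.1  -97.2  -93.3  -89.8]
top 5 [-104.6 -101.2  -97.4  -93.6  -90.2]
top 15 [-109.1 -103.7  -98.7  -93.7  -89.3]
top 25 [-109.6 -104.8  -99.5  -94.2  -89.4]
top 35 [-106.5  -99.7  -93.3  -85.   -71.1]
top 45 [-97.9 -91.9 -85.6 -77.3 -69.8]
side -45 [-134.7 -110.8  -91.7  -79.1  -67.9]
side -35 [-135.7 -112.4 -105.4  -98.3  -79.6]
side -25 [-135.3 -112.5 -106.2 -100.   -94.5]
side -15 [-135.2 -111.5 -105.8 -100.2  -95.1]
side -5 [-114.8 -110.2 -104.9  -99.5  -94.9]
side 5 [-114.1 -109.6 -103.6  -98.9  -94.7]
side 15 [-115.4 -105.7 -101.8  -97.8  -94.4]
side 25 [-106.  -103.1  -99.9  -96.6  -74.1]
side 35 [-104.1  -96.7  -86.5  -76.1  -69. ]
side 45 [-97.5 -90.1 -82.  -74.7 -68.3]
```

{"api": "servo_tool", "payload": {
  "steps": [-0.5,0.1,2,0,2.4,-0.5,0.1,5,0,2.4,-0.5,0.1,7,0,2.4,-0.5,0.1,7.5,0,2.4,-0.5,0.1,7.5,0,2.4]
}}

```text
time: 2.2
ee_pos: [405.4, 160.6, 133.8]
ee_rot: [-180.0, 0.0, 111.9]
wrist_force: [0.0, 0.1, -0.5]
grip_width: 24.0
grip_force: 0.0
```

{"api": "servo_tool", "payload": {
  "steps": [0,0,0.7,0,2.4,0,0,1.5,0,2.4,0,0,2.2,0,2.4,0,0,2.8,0,2.4,0,0,2.8,0,2.4]
}}

```text
time: 2.7
ee_pos: [404.9, 160.4, 105.0]
ee_rot: [-179.9, 0.0, 111.9]
wrist_force: [0.1, -0.8, -0.1]
grip_width: 24.1
grip_force: 0.0
```

No contact on the way down, so I'll close the fingers gently.

{"api": "servo_tool", "payload": {
  "steps": [0,0,0,0,1.6,0,0,0,0,1.0,0,0,0,0,0.8,0,0,0,0,0.8,0,0,0,0,0.8],
  "newtons": 10
}}

```text
time: 3.2
ee_pos: [405.1, 160.5, 105.8]
ee_rot: [-180.0, 0.0, 111.9]
wrist_force: [-1.5, -1.7, 2.3]
grip_width: 11.0
grip_force: 10.0
```

{"api": "servo_tool", "payload": {
  "steps": [0,0.23,-1.75,0,0.8,0,0.6,-3.5,0,0.8,0,1.13,-5.2,0,0.8,0,1.8,-6.8,0,0.8,0,2.6,-8.4,0,0.8]
}}

```text
time: 3.7
ee_pos: [428.1, 169.9, 189.9]
ee_rot: [-179.8, -0.0, 111.9]
wrist_force: [-2.1, 0.5, -0.9]
grip_width: 11.8
grip_force: 10.0
```

{"api": "servo_tool", "payload": {
  "steps": [0,0.95,-1.5,0,0.8,0,2.0,-2.9,0,0.8,0,3.2,-4.2,0,0.8,0,4.5,-5.4,0,0.8,0,5.9,-6.5,0,0.8]
}}

```text
time: 4.2
ee_pos: [481.6, 191.8, 255.4]
ee_rot: [-179.6, -0.1, 111.9]
wrist_force: [-8.5, -1.4, 9.1]
grip_width: 11.7
grip_force: 10.0
```

```bash
python3 - <<'E'
from h import *
b=save("side","side2.png");a=save("top","top2.png")
c=np.hstack([cv2.resize(b[60:300,200:440],(400,400)),cv2.resize(a[40:280,180:420],(400,400))]);cv2.imwrite("pics/z2.png",c[:,:,::-1])
E
```

```text
(no output)
```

View pics/z2.png

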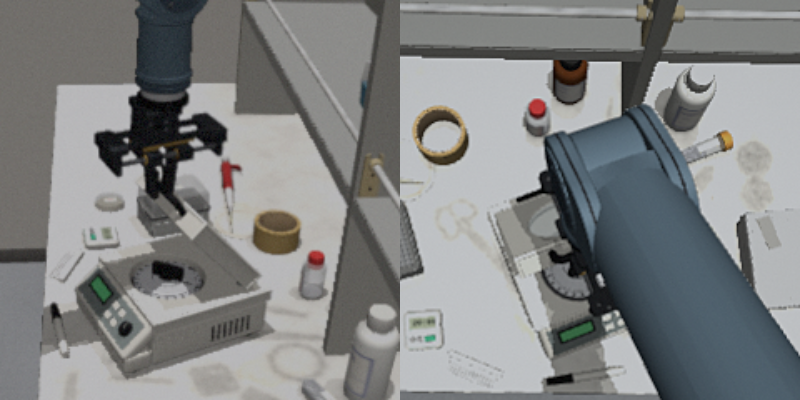

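The lid is about halfway up and the bar is still held. The shelf is well behind the gripper. The wrist force points outward along the radius, so I'll widen the arc slightly.

{"api": "servo_tool", "payload": {
  "steps": [0,1.4,-1.15,0,0.8,0,2.95,-2.0,0,0.8,0,4.6,-2.65,0,0.8,0,6.3,-3.2,0,0.8,0,8.0,-3.6,0,0.8]
}}

```text
time: 4.8
ee_pos: [558.9, 223.2, 291.3]
ee_rot: [180.0, -0.1, 111.9]
wrist_force: [-1.5, 0.8, 0.8]
grip_width: 11.5
grip_force: 10.0
```

```bash
python3 - <<'E'
from h import *
print("divider foot",onz("top",[(315,121)],0),onz("side",[(397,271)],0))
def tri(a,b):
    c1,d1=ray("top",[a]);c2,d2=ray("side",[b]);d1,d2=d1[0],d2[0]
    s=np.linalg.lstsq(np.c_[d1,-d2],c2-c1,rcond=None)[0];p,q=c1+s[0]*d1,c2+s[1]*d2;return (p+q)/2,np.linalg.norm(p-q)
print("bracket",tri((327,46),(424,165)))
# shelf lower front edge: plane through top row-72 edge; intersect side rays
c,d=ray("top",[(200,71),(330,74)]);nn=np.cross(d[0],d[1])
for uv in[(360,75),(380,105),(400,135),(415,160)]:
    c2,d2=ray("side",[uv]);s=((c-c2)@nn)/(d2[0]@nn);print(uv,c2+s*d2[0])
E
```

```text
divider foot [[753.1794115  111.97207428   0.        ]] [[ 7.60078464e+02  1.10433497e+02 -1.13686838e-13]]
bracket (array([789.18101272, 124.81309699, 323.39074765]), np.float64(9.543758631084502))
(360, 75) [631.7635792  232.13929987 507.34534264]
(380, 105) [616.5948335  -28.68487081 535.43230276]
(400, 135) [ 605.00091467 -206.60925251  556.91379179]
(415, 160) [ 604.77022685 -289.7290174   557.28997771]
```

```bash
python3 - <<'E'
import cv2,numpy as np
a=cv2.imread("pics/side2.png")[20:280,330:500]
b=cv2.imread("pics/top2.png")[0:140,180:400]
c=np.zeros((600,800,3),np.uint8);c[:598,:391]=cv2.resize(a,(391,598));c[:255,395:795]=cv2.resize(b,(400,255));cv2.imwrite("pics/z3.png",c)
E
```

```text
(no output)
```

View pics/z3.png

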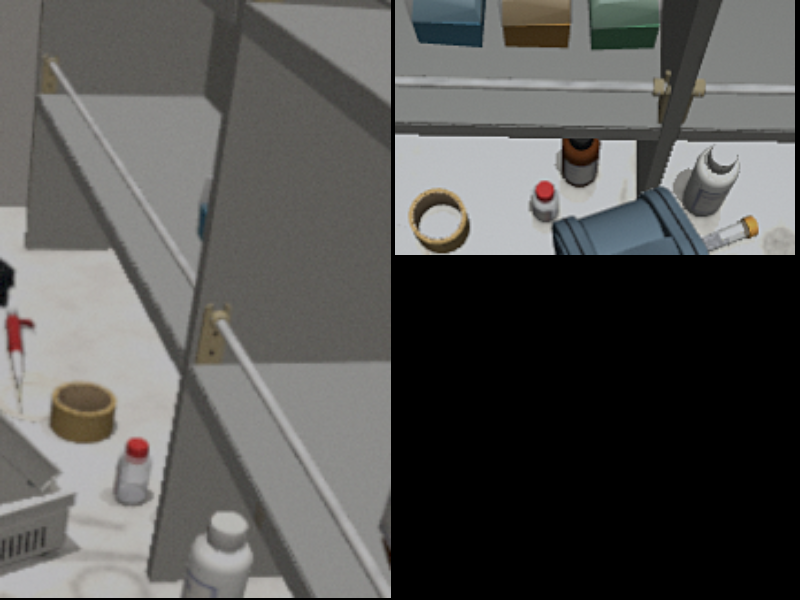

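The crop shows the divider and shelf front meeting at about (410,183) in the side image, which puts them near x = 755 mm. The gripper body stays below about 700 mm, so it is clear.

{"api": "servo_tool", "payload": {
  "steps": [0,1.76,-0.24,0,0.8,0,3.5,-0.3,0,0.8,0,4.6,-0.3,0,0.8,0,5.3,-0.2,0,0.8,0,5.3,-0.2,0,0.8]
}}

```text
time: 5.3
ee_pos: [608.4, 243.1, 293.0]
ee_rot: [179.9, -0.0, 111.9]
wrist_force: [-0.4, 2.8, 3.5]
grip_width: 11.6
grip_force: 10.0
```

{"api": "servo_tool", "payload": {
  "steps": [0,0,0,0,3,0,0,0,0,5,0,0,0,0,7,0,0,0,0,8,0,0,0,0,8]
}}

```text
time: 5.8
ee_pos: [607.6, 241.7, 292.7]
ee_rot: [-180.0, 0.0, 111.9]
wrist_force: [-0.3, 0.1, -0.3]
grip_width: 49.6
grip_force: 0.1
```

{"api": "servo_tool", "payload": {
  "steps": [0,0,-1,0,8,0,0,-2.5,0,8,0,0,-4,0,8,0,0,-5.5,0,8,0,0,-6,0,8]
}}

```text
time: 6.3
ee_pos: [608.7, 242.1, 356.0]
ee_rot: [179.8, -0.0, 111.9]
wrist_force: [0.1, 0.4, -1.1]
grip_width: 80.2
grip_force: 0.0
```

{"api": "servo_tool", "payload": {
  "steps": [0,-2,0,0,8,0,-5,0,-7,8,0,-8,0,-15,8,0,-11,0,-23,8,0,-11.9,0,-31,8]
}}

```text
time: 6.8
ee_pos: [495.2, 196.4, 353.4]
ee_rot: [-180.0, -0.0, 143.2]
wrist_force: [0.4, -0.1, 0.2]
grip_width: 80.0
grip_force: 0.0
```

{"api": "servo_tool", "payload": {
  "steps": [0,0,1,-8,6,0,0,3,-16,4,0,0,5,-24,3,0,0,7,-24,2.8,0,0,7,-24,2.8]
}}

```text
time: 7.3
ee_pos: [495.9, 196.8, 280.9]
ee_rot: [-179.8, -0.2, 166.9]
wrist_force: [-0.1, -0.5, 0.5]
grip_width: 41.9
grip_force: 0.0
```

```bash
python3 - <<'E'
from h import *
b=save("side","side3.png");a=save("top","top3.png")
c=np.hstack([cv2.resize(b[140:280,220:360],(560,560),interpolation=cv2.INTER_CUBIC),cv2.resize(a[80:280,200:400],(240,240))[:240] if 0 else cv2.copyMakeBorder(cv2.resize(a[80:280,200:400],(240,240)),0,320,0,0,cv2.BORDER_CONSTANT)]);cv2.imwrite("pics/z4.png",c[:,:,::-1])
o=get_obs();print(o["ee_pos"],o["ee_rot"],o["joint_positions"],o["grip_width"])
E
```

```text
[497.48127274 197.51716758 283.41180106] [1.79995014e+02 1.51492864e-02 1.66858581e+02] [-35.30768636  16.71906346  10.8513015  103.33800726  -3.56992446
  60.25854814  53.72561562] 34.180677146016635
```

View pics/z4.png

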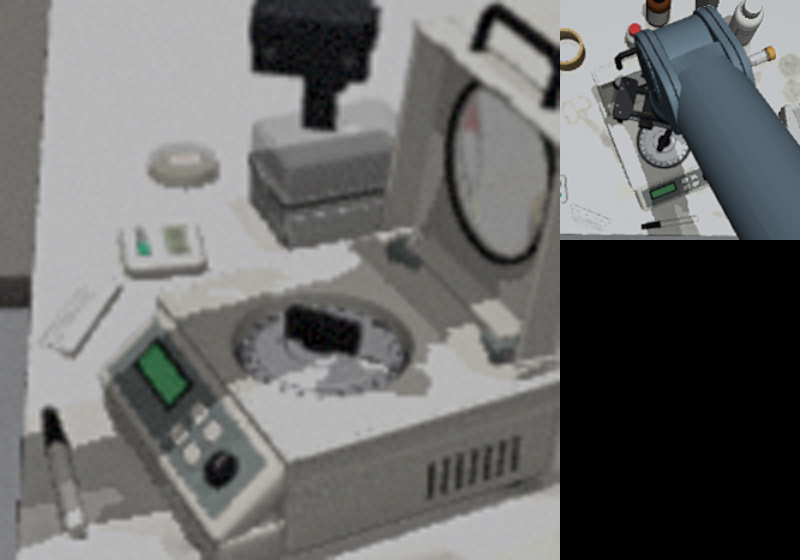

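The lid stands on its stop. The cover grip bar is clear in the side crop, from about (288,306) to (360,350), centre about (323,330).

```bash
python3 - <<'E'
from h import *
im=cv2.imread("pics/side3.png");g=cv2.cvtColor(im,cv2.COLOR_BGR2GRAY);m=np.zeros_like(g);m[212:232,288:314]=(g[212:232,288:314]<45)*255
n,l,s,c=cv2.connectedComponentsWithStats(m);k=1+s[1:,4].argmax();print(s[k],c[k],onz("side",[c[k]],109))
ct=cv2.findContours((l==k).astype(np.uint8),0,1)[0][0];h=cv2.convexHull(ct).reshape(-1,2);
z=lambda L:np.array(L,float)/4+[220,140]
P=onz("side",z([(290,306),(360,322)]),120);d=P[1]-P[0];print(P,np.degrees(np.arctan2(d[1],d[0])),np.linalg.norm(d))
g=cv2.cvtColor(cv2.imread("pics/top0.png"),cv2.COLOR_BGR2GRAY);
for t in(105,115,125):
    m=np.zeros_like(g);m[180:212,275:302]=(g[180:212,275:302]<t)*255
    n,l,s,c=cv2.connectedComponentsWithStats(m)
    if n<2: continue
    k=1+s[1:,4].argmax();print(t,s[k,4],onz("top",[c[k]],118)); 
    yy,xx=np.where(l==k);Q=onz("top",np.c_[xx,yy],118)[:,:2];w,v=np.linalg.eigh(np.cov(Q.T));print(np.degrees(np.arctan2(*v[::-1,1])),2*np.sqrt(3*w))
E
```

```text
[292 217  18  12 152] [300.23684211 222.43421053] [[498.02877026 198.92885056 109.        ]]
[[477.77839589 212.20196406 120.        ]
 [523.35540056 191.1952227  120.        ]] -24.745287068290867 50.18512266491359
125 122 [[497.49527563 200.9625316  118.        ]]
152.57467131594538 [18.45995677 47.11371666]
```

{"api": "servo_tool", "payload": {
  "steps": [0,0.1,3,0,2.8,0,0.1,7,0,2.8,0,0.1,11,0,2.8,0,0.1,13,0,2.8,0,0.1,14,0,2.8]
}}

```text
time: 7.9
ee_pos: [497.4, 198.6, 142.1]
ee_rot: [-180.0, -0.0, 166.9]
wrist_force: [-0.4, -0.0, -0.3]
grip_width: 28.0
grip_force: 0.0
```

{"api": "servo_tool", "payload": {
  "steps": [0,0,1,0,2.8,0,0,2,0,2.8,0,0,3,0,2.8,0,0,4,0,2.8,0,0,4.2,0,2.8]
}}

```text
time: 8.4
ee_pos: [497.0, 198.3, 99.7]
ee_rot: [-180.0, -0.1, 166.9]
wrist_force: [0.1, 0.9, 0.3]
grip_width: 27.8
grip_force: 0.0
```

{"api": "servo_tool", "payload": {
  "steps": [0,0,0,0,2.0,0,0,0,0,1.4,0,0,0,0,1.0,0,0,0,0,1.0,0,0,0,0,1.0],
  "newtons": 30
}}

```text
time: 8.9
ee_pos: [497.2, 200.1, 100.8]
ee_rot: [179.9, -0.0, 167.0]
wrist_force: [-0.1, 5.9, -5.8]
grip_width: 14.2
grip_force: 29.0
```

{"api": "servo_tool", "payload": {
  "steps": [0,0,0,-5,1.0,0,0,0,-10,1.0,0,0,0,-15,1.0,0,0,0,-20,1.0,0,0,0,-25,1.0]
}}

```text
time: 9.4
ee_pos: [496.8, 199.2, 100.8]
ee_rot: [180.0, -0.0, -167.8]
wrist_force: [-1.3, 2.3, -2.6]
grip_width: 14.0
grip_force: 29.8
```

Width 14 mm: the pads lie flat on the bar. I'll carry on turning to the released notch.

{"api": "servo_tool", "payload": {
  "steps": [0,0,0,-5,1.0,0,0,0,-10,1.0,0,0,0,-15,1.0,0,0,0,-20,1.0,0,0,0,-24,1.0]
}}

```text
time: 9.9
ee_pos: [497.2, 198.2, 100.8]
ee_rot: [-180.0, -0.0, -143.9]
wrist_force: [-1.1, 1.3, -3.2]
grip_width: 13.8
grip_force: 29.8
```

```bash
python3 - <<'E'
from h import *
o=get_obs();print(o["torque"],o["wrist_force"],o["ee_rot"],o["grip_width"],o["tau"][6],o["joint_positions"][6])
E
```

```text
[0.23439558 0.1250247  0.09514882] [-1.10962177  1.29658378 -3.18562891] [-1.79986620e+02 -3.51991684e-02 -1.43883035e+02] 13.811431631618712 -0.7343483157455921 96.32086317164884
```

{"api": "servo_tool", "payload": {
  "steps": [0,0,0,-1,1.0,0,0,0,-2,1.0,0,0,0,-3,1.0,0,0,0,-3,1.0]
}}

```text
time: 10.3
ee_pos: [497.3, 198.2, 100.8]
ee_rot: [180.0, -0.0, -141.2]
wrist_force: [-2.2, 0.3, 1.1]
grip_width: 13.7
grip_force: 30.2
```

```bash
python3 - <<'E'
from h import *
o=get_obs();print(o["torque"],o["wrist_force"],o["ee_rot"],o["grip_width"],o["tau"][6],o["joint_positions"][6])
E
```

```text
[ 0.0939047   0.54689073 -0.48708725] [-2.20841755  0.28445207  1.12125606] [ 1.79994191e+02 -3.23420927e-02 -1.41172099e+02] 13.709689296423 0.6052788533270359 98.55956722575814
```

The torque has reversed and is rising, so the cover is at its end stop. I'll let go and rise.

{"api": "servo_tool", "payload": {
  "steps": [0,0,0,0,2,0,0,0,0,2.8,0,0,0,0,3,0,0,0,0,3,0,0,-1,0,3]
}}

```text
time: 10.8
ee_pos: [496.7, 198.1, 110.1]
ee_rot: [180.0, -0.1, -141.1]
wrist_force: [0.0, -0.5, -0.2]
grip_width: 30.4
grip_force: 0.0
```

{"api": "servo_tool", "payload": {
  "steps": [0,0,-3,0,3,0,0,-7,0,3,0,0,-11,0,3,0,0,-15,0,3,0,0,-18,0,3]
}}

```text
time: 11.3
ee_pos: [498.0, 198.7, 294.3]
ee_rot: [-180.0, 0.2, -141.1]
wrist_force: [1.0, -0.5, -0.0]
grip_width: 30.1
grip_force: 0.0
```

```bash
python3 - <<'E'
from h import *
b=save("side","side4.png");cv2.imwrite("pics/z5.png",cv2.resize(b[140:280,220:360],(560,560),interpolation=cv2.INTER_CUBIC)[:,:,::-1])
o=get_obs();print(o["ee_pos"],o["wrist_force"],o["time"])
E
```

```text
[500.04295907 199.66740851 298.64257271] [ 1.46113097 -0.22235066  3.05574595] 11.35
```

View pics/z5.png

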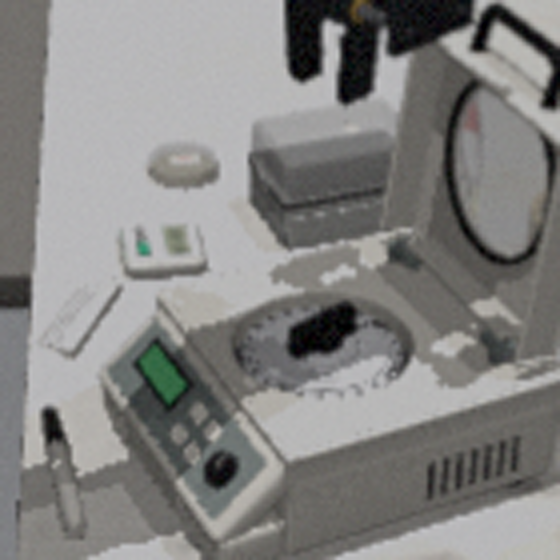

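The lid is still open on its stop. The grip bar now runs from about (292,345) to (355,310), turned anticlockwise and staying put, and the small things haven't moved. I'll let the arm settle, check the angle and hand in.

{"api": "servo_tool", "payload": {
  "steps": [0,0,-1,0,3,0,0,-1,0,3,0,0,-1,0,3]
}}

```text
time: 11.65
ee_pos: [496.9, 198.2, 299.9]
ee_rot: [180.0, -0.1, -141.1]
wrist_force: [-0.7, 0.8, -1.1]
grip_width: 29.8
grip_force: 0.0
```

```bash
python3 - <<'E'
from h import *
P=onz("side",np.array([(290,333),(345,303)])/4+[220,140],120);d=P[1]-P[0];a=np.degrees(np.arctan2(d[1],d[0]));print(a,np.linalg.norm(d))
if 30<a<48: print(job_done())
E
```

```text
39.98447349159857 52.26518868659158
the job is handed in; nothing more can be done
None
```

The lid rests open on its stop and the rotor cover is turned about 65° anticlockwise to its end stop, the released notch. The gripper has let go and is clear, and I handed the job in at about 11.7 s.

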